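# Park a paint jar at the top of a sloped jar gutter

### The job

On the model-painting bench a capped paint jar lies across a sloped gutter, rolled down against the low lip at its bottom end. With your fingertips behind it, gently push the jar up the gutter, over the small ridge and into the place between the ridge and the end stop at the top, so that it stays there and does not roll back when you let go. Do not lift or flick the jar: keep it in the gutter, with your fingers against it, until it is over the ridge, and leave the other things on the bench alone.

Things in the scene. Friction and masses are not known exactly. Their poses are not given: they have to be found in the camera images.
- gutter: Straight aluminium channel on a plywood stand fixed to the bench, sloping 10 degrees. Origin: on the channel floor, centre line, mid length, 52 mm above the bench. x points up the slope along the channel, y across it (level), z square to its floor. Inside 66 mm wide and 230 mm long; side walls 10 mm high, 4 mm thick. Smooth (friction on the jar about 0.3).
- lip (a point): Middle of the inner top edge of the lip across the gutter's bottom end (gutter x = -115 mm): 8 mm high above the floor, 5 mm thick, nothing beyond it.
- ridge (a point): Middle of the crest of the fixed round-topped ridge across the gutter's floor (gutter x = +78 mm), 3 mm high and 8 mm wide. A jar over it rests between ridge and end stop, its centre at gutter x = 90 to 93 mm.
- end_stop (a point): Middle of the inner top edge of the end stop, the plate 34 mm high that closes the gutter's top end (gutter x = +115 mm).
- jar: Closed paint jar lying across the gutter: grey round body 44 mm in diameter, 44 mm long, white cap 39 mm in diameter, 16 mm long; 60 mm over all, 85 to 170 g. Origin at its centre; its y axis is the jar's axis (cap at +y), it rolls about y. It starts resting on the lip, its centre at about x = -97 mm, z = 22 mm in the gutter's frame.
- spare_jar: Bystander: the same kind of jar standing upright on the bench, 60 mm tall, 44 mm in diameter; origin at the centre of its underside.
- paint_block: Bystander: wooden painting block 50 x 36 mm, 34 mm tall; origin at the centre of its underside.
- tin: Bystander: dark metal tin 60 mm in diameter, 66 mm tall; origin at the centre of its underside.

How it is judged:
By the outcome, as a careful person would: the job done as asked, in the order asked, and still so for the second after the job is handed in, with the robot touching nothing.
It also fails if it takes over 42 s, if anything falls off the work surface, if the arm or the gripper's body presses on something with over 40 N, if the wrist force passes 120 N, or if a joint passes its speed limit or range.

### The arm

A 6-joint arm with a two-finger parallel gripper is mounted at the origin on the work surface. World frame = base frame: x ahead of the robot, y to its left, z up, the work surface at z = 0. Lengths are in m, angles in rad, forces in N, time in s.
With the tool pointing down it reaches from about 0.3 to 0.875 m from the base axis. Payload 4.2 kg.
Tool frame: the origin (TCP) lies at the very end of the fingers, on their centre line; the grasp point (between the pads) lies 19 mm behind it; z points along the fingers, x is the direction in which the jaws open and shut, and the axes are right-handed (so a half turn about z gives the same grasp; the last joint's range is limited). The gripper opens to 85 mm and grips with 20 to 120 N. Pads are 22 mm wide; open, the fingers measure 114 mm over their backs; the gripper's body (76 mm by 85 mm) begins 54 mm behind the grasp point. The pads swing forward as they close: fully open they stand 13 mm farther back than shut.
Start: joints at [1.287, 0.32, 1.565, -0, 1.257, -0.02], TCP at [0.15, 0.555, 0.231] pointing down, gripper open.
Joint ranges: [-3.11, 3.11], [-0.84, 2.01], [0.21, 2.61], [-1.34, 4.49], [0.05, 2.63], [-2.56, 2.56]. Speed limits (rad/s): [2.57, 2.57, 3.14, 3.14, 3.14, 3.14].

### API

Orientations are given as a rotation vector (axis times angle).
In Python, from station import manip, grab_frame, calibration gives the robot as it stands.
- The arm moves only by the tool send_rows, never from a script. Its argument "plan" is a list that holds one entry, the list of rows, each a list of 7 numbers: the closure, from 0 (fully open) to 1 (shut), then the shift along the tool's x, y, z in cm, then the turn, a rotation vector about the tool's x, y, z in rad. In form: [[[claw, tx, ty, tz, ax, ay, az], ...]]. A call has 1 to 10 rows; each row shifts and turns the commanded pose from where the row before left it, along the tool's axes as they then stand; what a row does not reach is not made up. A row lasts 1/12 s, in which the tool goes at most 41.7 mm and 7.16 degrees, less where a joint would pass 70% of its speed; a pose out of reach is approached as far as the arm can. A call with a gripper value outside its range is refused whole. The fingers move at their own pace and stop on an object; the grip force is fixed at half the most. Time passes only in rows, so rows that do not move let the fingers close. It gives the time, the measured TCP pose, the force and the opening at its end, in the units of the state.
- manip.state(): the state, without advancing time (a new reading comes with each control period).
- grab_frame(name): name is "side" or "top" or "wrist"; returns the picture (400x640x3 uint8, red, green, blue); there is no depth.
- calibration(name): a dict with "K" (3x3 intrinsics, pixels), "world_from_camera" (4x4, takes a point from camera to world coordinates); the wrist camera has in their place "mount" (4x4, takes a point from camera to tool coordinates, whose origin is the TCP and whose axes are the tool frame's). Camera axes: x right, y down, z forward; pixel columns grow to the right and rows downward; lengths in m; the calibration is good to about 2 mm. A picture is of the moment at which its call begins: read the wrist's pose just before it. calibration takes no time and is no camera call.
- manip.sign_off(): hands the job in, once; it reports no verdict.
The state is a dict: "clock": time; "joint_pos": joint angles; "qd": joint speeds; "joint_torque": joint torques, N m; "position": TCP position; "tool_rot": TCP orientation; "contact_force": force on the tool from outside, world axes, zero at the start; "moment": the same for the moment, N m; "width": finger opening in m.
Only numpy, scipy, OpenCV 4.12 (cv2) and the standard library are available. Lean on these libraries where they do the work, as an engineer would, in place of code of your own. Each camera call takes 0.05 s, during which the arm holds its last target.

## Working session

There is one attempt and no reset: what is moved stays moved. The work goes in short steps, Python scripts to look and compute and a tool call to move; the robot and the scene stay as the last step left them, time stands still between calls to the robot, and variables do not carry over. Pictures are saved under pics/ and viewed, and the job is handed in when it is done.

Besides the shell and the picture viewer there is one more tool, called after "Call:" as name(argument=value, ...), one argument or row to a line, values as JSON. send_rows: Moves the arm, as the interface text tells. Its arguments: {"type":"object","properties":{"plan":{"type":"array","items":{"type":"array","items":{"type":"array","items":{"type":"number"}}}}},"required":["plan"]}

```bash
mkdir -p pics; ls; python3 - <<'E'
from station import manip, grab_frame, calibration
import cv2
print(manip.state())
for n in ("side","top","wrist"):
    print(n,calibration(n))
    cv2.imwrite(f"pics/{n}0.png",grab_frame(n)[:,:,::-1])
E
```

```text
pics
{'clock': 0.0, 'joint_pos': array([ 1.28699851e+00,  3.20288146e-01,  1.56567642e+00, -6.78632215e-07,
        1.25742164e+00, -2.00141517e-02]), 'qd': array([-0.0005336 ,  0.00082158,  0.00061751, -0.00022153, -0.00121113,
        0.00012155]), 'joint_torque': array([ 8.28166303e-04, -4.15507650e+01, -2.34168470e+01,  2.20926504e-04,
        8.08182493e-03,  2.38312435e-05]), 'position': array([0.14979437, 0.55464378, 0.23048544]), 'tool_rot': array([ 2.49344502e+00,  1.90936065e+00, -2.26927574e-03]), 'contact_force': array([0.00584056, 0.05689182, 0.95971137]), 'moment': array([-0.03509936,  0.00228149,  0.00380452]), 'width': 0.08556553483020135}
side {'K': array([[447.22713119,   0.        , 327.09673077],
       [  0.        , 447.22713119, 205.84244815],
       [  0.        ,   0.        ,   1.        ]]), 'world_from_camera': array([[ 0.9383432 , -0.22638113,  0.2612731 ,  0.40167627],
       [-0.34567745, -0.62398057,  0.70082476, -0.43239356],
       [ 0.00437584, -0.74793037, -0.66376277,  0.5093674 ],
       [ 0.        ,  0.        ,  0.        ,  1.        ]])}
top
[... 246 characters left out ...]
     [-0.99901087,  0.02012258, -0.03965313,  0.03032726],
       [ 0.0388007 , -0.04111792, -0.99840063,  0.73321586],
       [ 0.        ,  0.        ,  0.        ,  1.        ]])}
wrist {'K': array([[349.2549513 ,   0.        , 321.07172984],
       [  0.        , 349.2549513 , 204.18911337],
       [  0.        ,   0.        ,   1.        ]]), 'mount': array([[ 9.99999619e-01, -1.14135214e-04, -8.65840078e-04,
        -1.19159910e-04],
       [ 3.76231993e-04,  9.51008001e-01,  3.09166040e-01,
        -7.97795888e-02],
       [ 7.88134110e-04, -3.09166248e-01,  9.51007681e-01,
        -1.42731566e-01],
       [ 0.00000000e+00,  0.00000000e+00,  0.00000000e+00,
         1.00000000e+00]])}
```

View pics/side0.png

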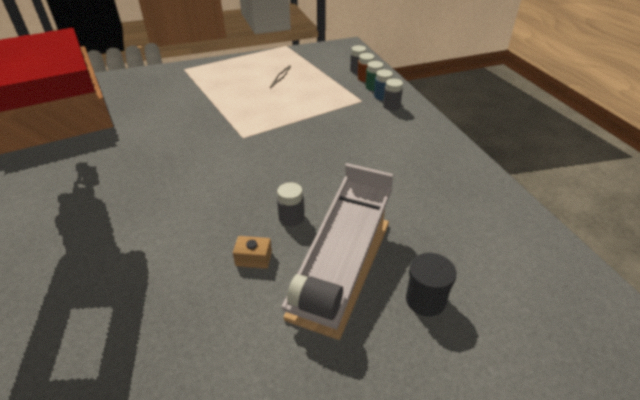

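View pics/top0.png

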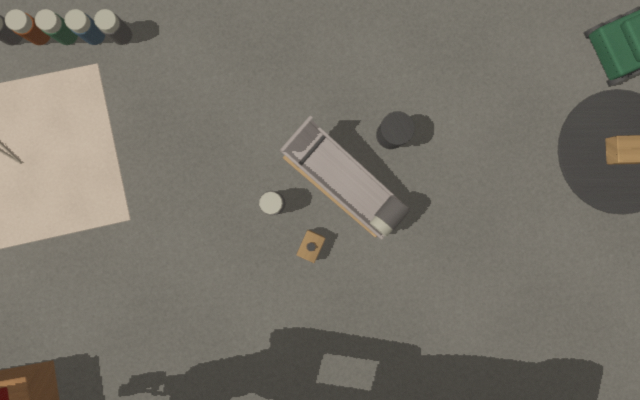

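View pics/wrist0.png

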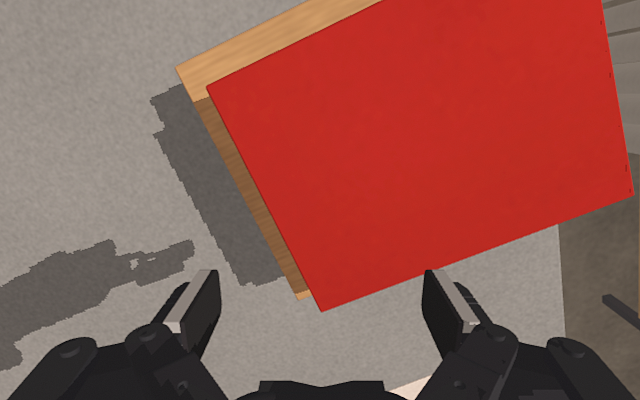

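```bash
python3 - <<'E'
import cv2
a=cv2.imread("pics/top0.png")[100:260,250:450]; cv2.imwrite("pics/topc.png",cv2.convertScaleAbs(cv2.resize(a,None,fx=3.75,fy=3.75,interpolation=cv2.INTER_CUBIC),alpha=1.5))
a=cv2.imread("pics/side0.png")[150:350,220:470]; cv2.imwrite("pics/sidec.png",cv2.convertScaleAbs(cv2.resize(a,None,fx=3,fy=3,interpolation=cv2.INTER_CUBIC),alpha=1.3))
E
```

```text
(no output)
```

View pics/topc.png

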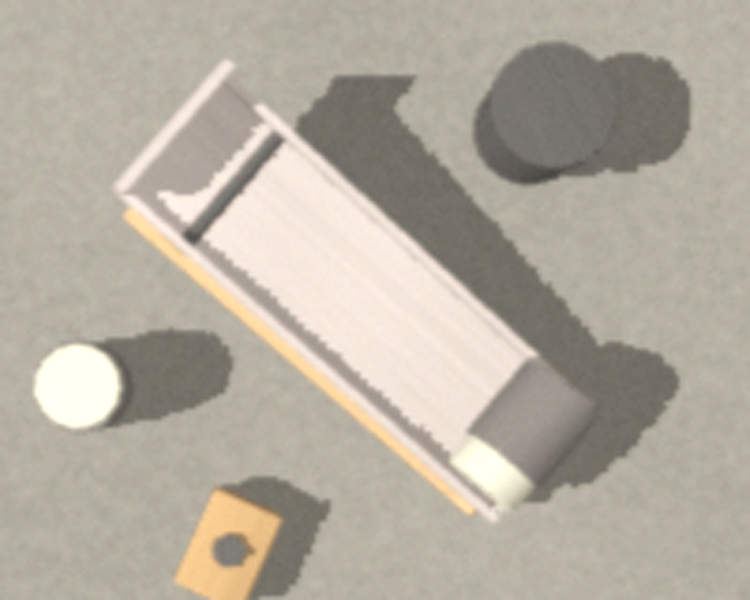

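View pics/sidec.png

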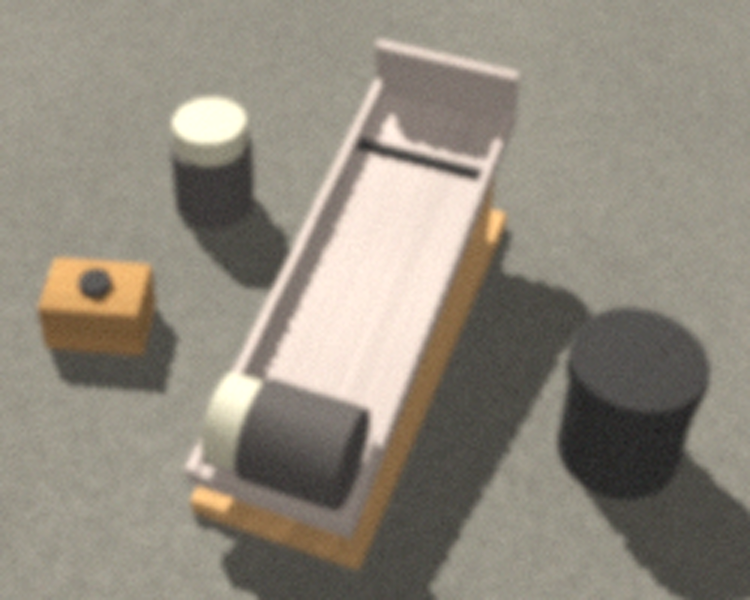

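```bash
cat > h.py <<'E'
import numpy as np, cv2
from scipy.optimize import least_squares
from scipy.spatial.transform import Rotation as R
from station import manip, grab_frame, calibration
C={n:calibration(n) for n in("side","top")}
def proj(n,P):
    T=np.linalg.inv(C[n]["world_from_camera"]); p=np.atleast_2d(P)@T[:3,:3].T+T[:3,3]
    q=p@C[n]["K"].T; return q[:,:2]/q[:,2:]
def gut(v):
    Rm=R.from_euler('ZY',[v[2],-np.radians(10)]).as_matrix(); return Rm,np.array([v[0],v[1],.052])
def tw(v,P): Rm,t=gut(v); return np.atleast_2d(P)@Rm.T+t
E
python3 - <<'E'
from h import *
G=np.array([[117,37,34],[117,-37,34],[78,33,3],[78,-33,3],[-120,37,10]])/1000
tp=np.array([[122,188],[230,66],[190,237],[278,140],[495,518]])/3.75+[250,100]
sp=np.array([[378,42],[518,75],[360,145],[480,173],[190,468]])/3+[220,150]
f=lambda v:np.r_[(proj("top",tw(v,G))-tp).ravel(),(proj("side",tw(v,G))-sp).ravel()]
r=least_squares(f,[.5,0,.7],loss='soft_l1'); v=r.x;print(v,np.degrees(v[2]));print(f(v).reshape(-1,2).round(1))
np.save("v.npy",v)
for n,s,(ox,oy) in(("top",3.75,(250,100)),("side",3,(220,150))):
    im=cv2.imread(f"pics/{n}c.png")
    def L(a,b,c=(0,0,255)):
        p,q=((proj(n,tw(v,np.array([a,b])/1000))-[ox,oy])*s).astype(int); cv2.line(im,tuple(map(int,p)),tuple(map(int,q)),c,1)
    L([115,33,34],[115,-33,34]);L([78,33,3],[78,-33,3]);L([-115,33,8],[-115,-33,8])
    for y in(37,33,-33,-37):L([-120,y,10],[115,y,10])
    for z in(0,22,44):L([-97,30,z],[-97,-30,z],(255,0,0))
    cv2.imwrite(f"pics/{n}o.png",im)
# bystanders: from top centre pixels at their heights
def ray(n,u,z):
    c=C[n];d=c["world_from_camera"][:3,:3]@np.linalg.inv(c["K"])@[u[0],u[1],1];o=c["world_from_camera"][:3,3];return o+d*(z-o[2])/d[2]
for nm,u,z in(("spare",(79,385),.06),("block",(232,548),.034),("tin",(552,104),.066)):
    w=ray("top",np.array(u)/3.75+[250,100],z);Rm,t=gut(v);print(nm,w.round(3),((w-t)@Rm).round(3))
print("lip,o,stop",tw(v,[[-.115,0,.008],[-.097,0,.022],[.092,0,.022]]))
E
```

```text
[ 0.57502936 -0.03209826  0.84711069] 48.535867145918566
[[-0.2  0.2]
 [ 0.6 -1.5]
 [-0.5  1.1]
 [ 0.8 -2.1]
 [ 0.8  0.5]
 [-0.7 -0.1]
 [-0.1 -0.1]
 [-0.3 -2. ]
 [ 1.6 -0.7]
 [-0.5  0.2]]
spare [0.536 0.098 0.06 ] [ 0.072  0.116 -0.005]
block [0.457 0.03  0.034] [-0.035  0.129 -0.012]
tin [ 0.662 -0.123  0.066] [-0.008 -0.126  0.016]
lip,o,stop [[ 0.49911899 -0.11800764  0.03990892]
 [ 0.5092469  -0.10654567  0.0568219 ]
 [ 0.63249219  0.03293364  0.0896414 ]]
```

View pics/topo.png

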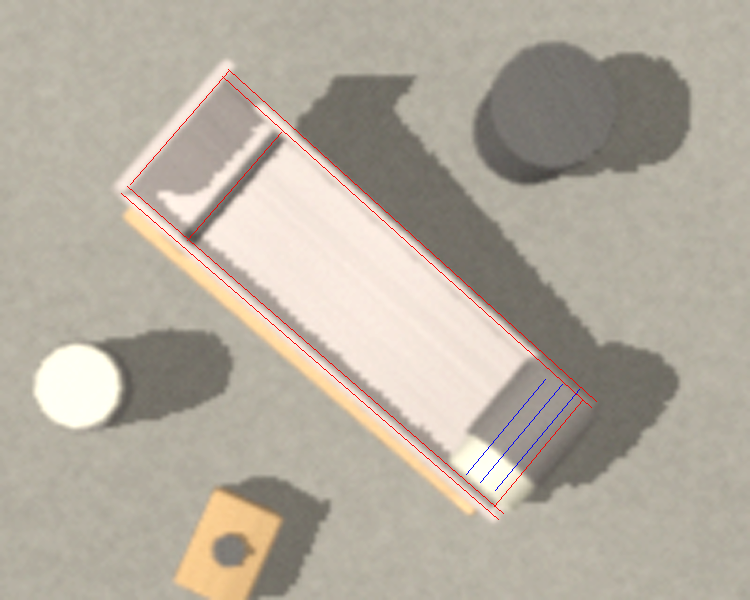

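View pics/sideo.png

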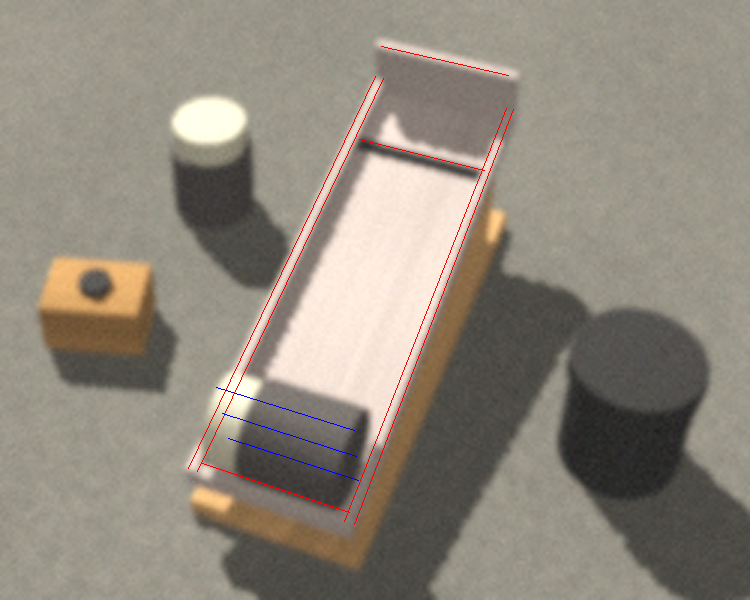

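```bash
cat >> h.py <<'E'
v=np.load("v.npy")
def tgt(gx,gy,gz):
    Rm,t=gut(v); return np.column_stack([Rm[:,1],Rm[:,0],-Rm[:,2]]), tw(v,[[gx/1e3,gy/1e3,gz/1e3]])[0]
def delta(gx,gy,gz):
    s=manip.state(); R0=R.from_rotvec(s["tool_rot"]).as_matrix(); Rt,p=tgt(gx,gy,gz)
    rv=R.from_matrix(R0.T@Rt).as_rotvec()
    print("shift now-axes cm",(R0.T@(p-s["position"])*100).round(2),"turn",rv.round(4),np.degrees(np.linalg.norm(rv)).round(1),"shift tgt-axes cm",(Rt.T@(p-s["position"])*100).round(2))
def here():
    s=manip.state();Rm,t=gut(v);print("t",round(s["clock"],2),"gutter mm",((s["position"]-t)@Rm*1e3).round(1),"F gut",(s["contact_force"]@Rm).round(2),"w",round(s["width"],4),"q",s["joint_pos"].round(2))
E
python3 - <<'E'
from h import *
here();delta(-138,-8,90);print(tgt(-138,-8,90)[1],R.from_rotvec(manip.state()["tool_rot"]).as_matrix().round(2))
print(tgt(0,0,0)[0].round(2))
E
```

```text
t 0.15 gutter mm [186.9 707.2 148.5] F gut [-0.72 -0.69 -0.34] w 0.0854 q [ 1.29  0.32  1.57 -0.    1.26 -0.02]
shift now-axes cm [-59.49  50.34  11.48] turn [-0.1569  0.0981 -1.1079] 64.4 shift tgt-axes cm [-71.52 -32.49   5.85]
[ 0.48068738 -0.15094892  0.11666925] [[ 0.26  0.97 -0.  ]
 [ 0.97 -0.26 -0.  ]
 [-0.    0.   -1.  ]]
[[-0.75  0.65  0.11]
 [ 0.66  0.74  0.13]
 [ 0.    0.17 -0.98]]
```

```bash
sed -i 's/np.column_stack(\[Rm\[:,1\],Rm\[:,0\],-Rm\[:,2\]\])/np.column_stack([-Rm[:,1],-Rm[:,0],-Rm[:,2]])/' h.py
python3 - <<'E'
from h import *
delta(-138,-8,90)
E
```

```text
shift now-axes cm [-59.49  50.34  11.48] turn [0.1113 0.178  2.0246] 116.6 shift tgt-axes cm [71.52 32.49  5.85]
```

Call:
send_rows(
  plan=[
    [[0.9,-2.98,2.52,0,0,0,0],[0.9,-2.98,2.52,0,0,0,0],[0.9,-2.98,2.52,0,0,0,0],[0.9,-2.98,2.52,0,0,0,0],[0.9,-2.98,2.52,0,0,0,0],[0.9,-2.98,2.52,0,0,0,0],[0.9,-2.98,2.52,0,0,0,0],[0.9,-2.98,2.52,0,0,0,0],[0.9,-2.98,2.52,0,0,0,0],[0.9,-2.98,2.52,0,0,0,0]],
  ],
)

```text
clock: 0.98
position: [0.3156, 0.1999, 0.2313]
tool_rot: [2.494, 1.911, 0.001]
contact_force: [1.4, -0.4, -0.0]
width: 0.0085
```

Call:
send_rows(
  plan=[
    [[0.9,-2.98,2.52,0,0,0,0],[0.9,-2.98,2.52,0,0,0,0],[0.9,-2.98,2.52,0,0,0,0],[0.9,-2.98,2.52,0,0,0,0],[0.9,-2.98,2.52,0,0,0,0],[0.9,-2.98,2.52,0,0,0,0],[0.9,-2.98,2.52,0,0,0,0],[0.9,-2.98,2.52,0,0,0,0],[0.9,-2.98,2.52,0,0,0,0],[0.9,-2.98,2.52,0,0,0,0]],
  ],
)

```text
clock: 1.82
position: [0.4813, -0.1537, 0.2311]
tool_rot: [-2.495, -1.909, -0.0]
contact_force: [1.1, -0.1, 0.1]
width: 0.0083
```

```bash
python3 - <<'E'
from h import *
here();delta(-138,-8,90)
E
```

```text
t 1.82 gutter mm [-119.8  -10.3  203. ] F gut [ 0.65 -0.86 -0.04] w 0.0083 q [-0.33  0.21  1.72  0.    1.21 -1.64]
shift now-axes cm [ 0.25 -0.13 11.44] turn [0.1095 0.1772 2.024 ] 116.6 shift tgt-axes cm [-0.23  1.82 11.3 ]
```

Call:
send_rows(
  plan=[
    [[0.9,0,0,0,0.0061,0.0098,0.1124],[0.9,0,0,0,0.0061,0.0098,0.1124],[0.9,0,0,0,0.0061,0.0098,0.1124],[0.9,0,0,0,0.0061,0.0098,0.1124],[0.9,0,0,0,0.0061,0.0098,0.1124],[0.9,0,0,0,0.0061,0.0098,0.1124],[0.9,0,0,0,0.0061,0.0098,0.1124],[0.9,0,0,0,0.0061,0.0098,0.1124],[0.9,0,0,0,0.0061,0.0098,0.1124]],
  ],
)

```text
clock: 2.57
position: [0.4809, -0.1517, 0.231]
tool_rot: [-3.015, -0.439, -0.053]
contact_force: [-0.4, 0.8, 0.7]
width: 0.0087
```

Call:
send_rows(
  plan=[
    [[0.9,0,0,0,0.0061,0.0098,0.1124],[0.9,0,0,0,0.0061,0.0098,0.1124],[0.9,0,0,0,0.0061,0.0098,0.1124],[0.9,0,0,0,0.0061,0.0098,0.1124],[0.9,0,0,0,0.0061,0.0098,0.1124],[0.9,0,0,0,0.0061,0.0098,0.1124],[0.9,0,0,0,0.0061,0.0098,0.1124],[0.9,0,0,0,0.0061,0.0098,0.1124],[0.9,0,0,0,0.0061,0.0098,0.1124]],
  ],
)

```text
clock: 3.32
position: [0.4809, -0.1516, 0.231]
tool_rot: [-2.782, 1.06, -0.091]
contact_force: [-0.4, -0.9, 0.5]
width: 0.0084
```

```bash
python3 - <<'E'
from h import *
here();delta(-140,-8,15)
cv2.imwrite("pics/w1.png",grab_frame("wrist")[:,:,::-1])
E
```

```text
t 3.32 gutter mm [-118.5   -8.6  202.6] F gut [-0.82 -0.31  0.68] w 0.0084 q [-0.43  0.18  1.77  0.18  1.15  0.22]
shift now-axes cm [-0.04  2.14 18.77] turn [ 0.0004  0.0006 -0.0042] 0.2 shift tgt-axes cm [-0.06  2.15 18.76]
```

View pics/w1.png

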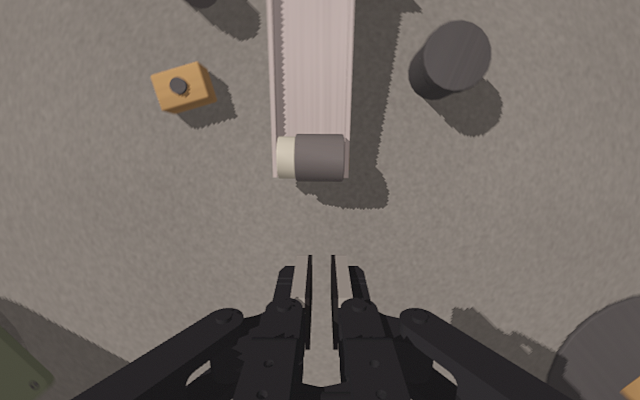

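Call:
send_rows(
  plan=[
    [[0.9,0,2.15,0,0,0,-0.004],[0.9,0,0,2.6,0,0,0],[0.9,0,0,2.6,0,0,0],[0.9,0,0,2.6,0,0,0],[0.9,0,0,2.6,0,0,0],[0.9,0,0,2.6,0,0,0],[0.9,0,0,2,0,0,0],[0.9,0,0,0,0,0,0]],
  ],
)

```text
clock: 4.03
position: [0.4818, -0.1465, 0.0761]
tool_rot: [-2.789, 1.043, -0.079]
contact_force: [-1.5, 0.5, 0.4]
width: 0.0087
```

```bash
python3 - <<'E'
from h import *
here();delta(-140,-8,15)
cv2.imwrite("pics/w2.png",grab_frame("wrist")[:,:,::-1])
cv2.imwrite("pics/s2.png",cv2.resize(grab_frame("side")[200:400,220:470,::-1],None,fx=3,fy=3))
E
```

```text
t 4.03 gutter mm [-141.1   -5.9   49.3] F gut [-0.5   1.48  0.46] w 0.0087 q [-0.42  0.35  1.99  0.24  0.78  0.13]
shift now-axes cm [ 0.24 -0.12  3.43] turn [0.0031 0.0088 0.0069] 0.7 shift tgt-axes cm [ 0.21 -0.11  3.43]
```

View pics/w2.png

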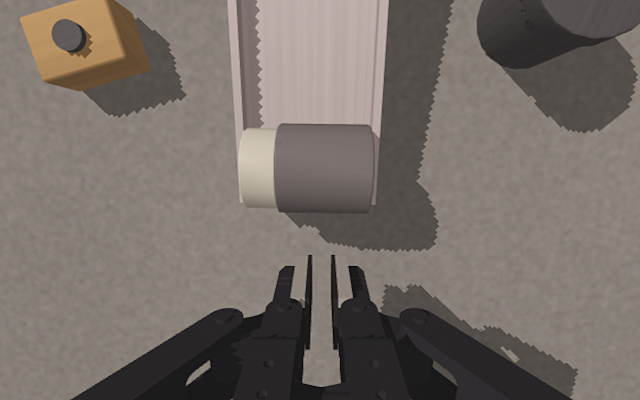

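View pics/s2.png

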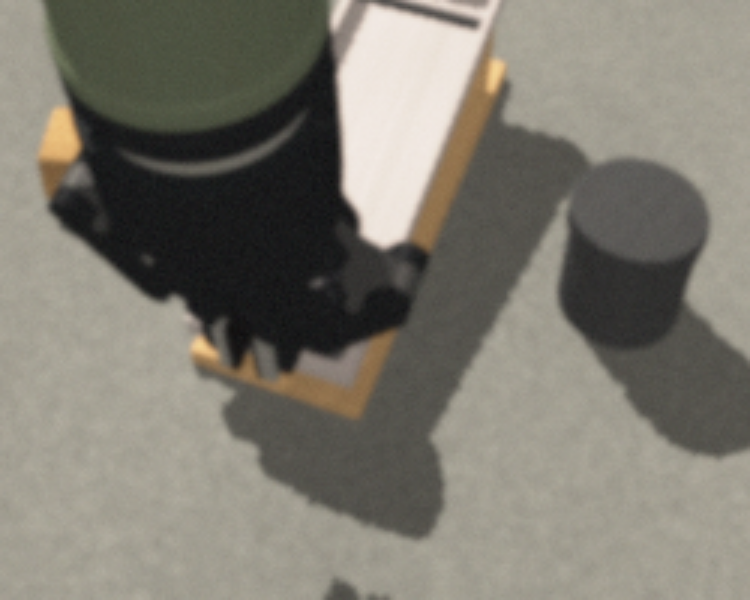

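Call:
send_rows(
  plan=[
    [[0.9,0.1,-0.1,0.8,0.003,0.009,0.007],[0.9,0.05,0,0.8,0,0,0],[0.9,0,0,0.8,0,0,0],[0.9,0,0,0.8,0,0,0],[0.9,0,0,0.2,0,0,0],[0.9,0,0,0,0,0,0]],
  ],
)

```text
clock: 4.63
position: [0.4899, -0.1438, 0.046]
tool_rot: [-2.783, 1.057, -0.103]
contact_force: [-0.2, 0.6, 0.5]
width: 0.0087
```

```bash
python3 - <<'E'
from h import *
here();delta(-130,-8,15)
cv2.imwrite("pics/w3.png",grab_frame("wrist")[:,:,::-1])
E
```

```text
t 4.63 gutter mm [-139.   -10.1   18.4] F gut [0.36 0.54 0.42] w 0.0087 q [-0.41  0.39  2.02  0.26  0.69  0.11]
shift now-axes cm [-0.22 -0.9   0.34] turn [-0.0022 -0.0073 -0.0014] 0.4 shift tgt-axes cm [-0.21 -0.9   0.34]
```

View pics/w3.png

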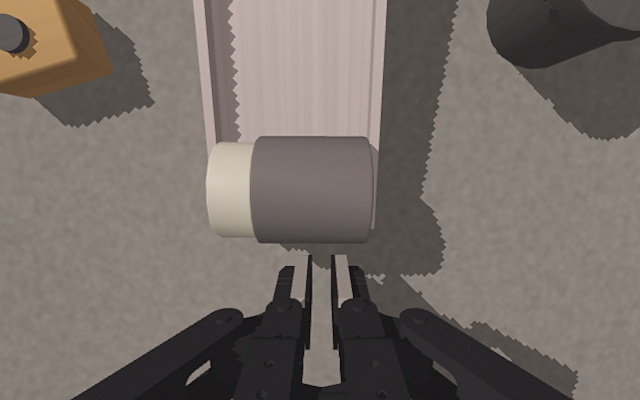

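Call:
send_rows(
  plan=[
    [[0.9,-0.25,0,0.3,-0.002,-0.006,-0.001],[0.9,0,0,0,0,0,0],[0.9,0,-0.2,0,0,0,0],[0.9,0,-0.2,0,0,0,0],[0.9,0,-0.2,0,0,0,0],[0.9,0,-0.2,0,0,0,0],[0.9,0,-0.2,0,0,0,0],[0.9,0,-0.2,0,0,0,0]],
  ],
)

```text
clock: 5.35
position: [0.4966, -0.133, 0.0457]
tool_rot: [-2.784, 1.055, -0.096]
contact_force: [0.3, 0.2, -0.2]
width: 0.0085
```

```bash
python3 - <<'E'
from h import *
here();delta(-100,-7,15)
cv2.imwrite("pics/w4.png",grab_frame("wrist")[:,:,::-1])
E
```

```text
t 5.35 gutter mm [-126.7   -8.    16. ] F gut [ 0.28 -0.08 -0.23] w 0.0085 q [-0.39  0.4   2.01  0.26  0.69  0.14]
shift now-axes cm [-0.1  -2.67  0.1 ] turn [-0.0005 -0.0027 -0.0003] 0.2 shift tgt-axes cm [-0.1  -2.67  0.1 ]
```

View pics/w4.png

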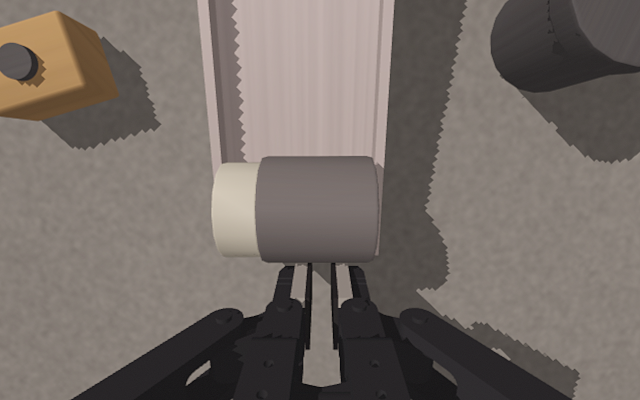

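Call:
send_rows(
  plan=[
    [[0.9,-0.05,-0.2,0.05,0,-0.002,0],[0.9,-0.05,-0.2,0.05,0,0,0],[0.9,0,-0.2,0,0,0,0],[0.9,0,-0.2,0,0,0,0],[0.9,0,-0.3,0,0,0,0],[0.9,0,-0.3,0,0,0,0],[0.9,0,-0.3,0,0,0,0],[0.9,0,-0.3,0,0,0,0],[0.9,0,-0.3,0,0,0,0],[0.9,0,-0.3,0,0,0,0]],
  ],
)

```text
clock: 6.23
position: [0.513, -0.1129, 0.0492]
tool_rot: [-2.784, 1.054, -0.093]
contact_force: [-0.5, -0.1, 0.7]
width: 0.008
```

```bash
python3 - <<'E'
from h import *
here();delta(-60,-7,15)
cv2.imwrite("pics/w5.png",grab_frame("wrist")[:,:,::-1])
E
```

```text
t 6.23 gutter mm [-100.5   -7.    14.9] F gut [-0.28  0.28  0.8 ] w 0.008 q [-0.34  0.41  1.98  0.25  0.7   0.2 ]
shift now-axes cm [-0.   -4.05 -0.  ] turn [-0.0006 -0.0006 -0.0005] 0.1 shift tgt-axes cm [-0.   -4.05 -0.01]
```

View pics/w5.png

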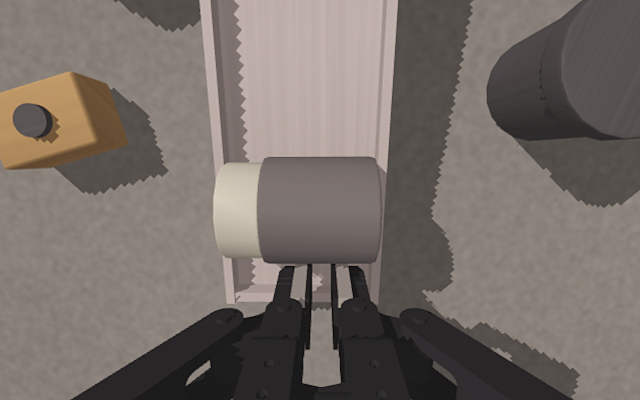

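Call:
send_rows(
  plan=[
    [[0.9,0,-0.3,0,0,0,0],[0.9,0,-0.4,0,0,0,0],[0.9,0,-0.4,0,0,0,0],[0.9,0,-0.4,0,0,0,0],[0.9,0,-0.4,0,0,0,0],[0.9,0,-0.4,0,0,0,0],[0.9,0,-0.4,0,0,0,0],[0.9,0,-0.4,0,0,0,0],[0.9,0,-0.4,0,0,0,0],[0.9,0,-0.4,0,0,0,0]],
  ],
)

```text
clock: 7.12
position: [0.5385, -0.084, 0.0561]
tool_rot: [-2.784, 1.054, -0.093]
contact_force: [0.3, -0.8, -0.1]
width: 0.0083
```

Call:
send_rows(
  plan=[
    [[0.9,0,-0.4,0,0,0,0],[0.9,0,-0.4,0,0,0,0],[0.9,0,-0.4,0,0,0,0],[0.9,0,-0.4,0,0,0,0],[0.9,0,-0.4,0,0,0,0],[0.9,0,-0.4,0,0,0,0],[0.9,0,-0.4,0,0,0,0],[0.9,0,-0.4,0,0,0,0],[0.9,0,-0.4,0,0,0,0],[0.9,0,-0.4,0,0,0,0]],
  ],
)

```text
clock: 7.95
position: [0.5646, -0.0545, 0.063]
tool_rot: [-2.784, 1.054, -0.093]
contact_force: [-0.8, -0.1, 1.1]
width: 0.0089
```

```bash
python3 - <<'E'
from h import *
here();delta(20,-7,15)
cv2.imwrite("pics/w6.png",grab_frame("wrist")[:,:,::-1])
E
```

```text
t 7.95 gutter mm [-21.4  -7.   15. ] F gut [-0.42  0.48  1.15] w 0.0089 q [-0.2   0.43  1.89  0.22  0.75  0.36]
shift now-axes cm [-0.01 -4.14 -0.  ] turn [-0.0005 -0.0006 -0.0005] 0.1 shift tgt-axes cm [-0.   -4.14 -0.  ]
```

View pics/w6.png

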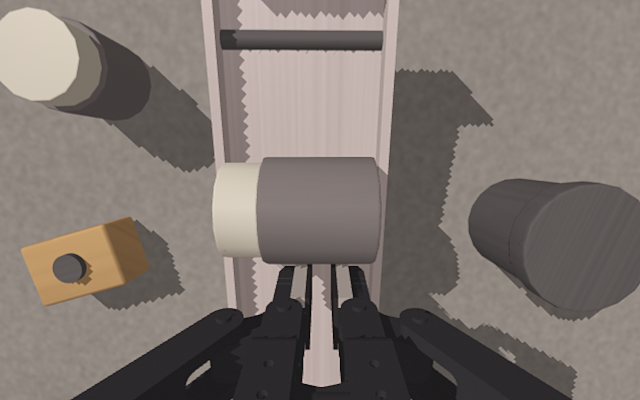

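Call:
send_rows(
  plan=[
    [[0.9,0,-0.4,0,0,0,0],[0.9,0,-0.4,0,0,0,0],[0.9,0,-0.4,0,0,0,0],[0.9,0,-0.4,0,0,0,0],[0.9,0,-0.4,0,0,0,0],[0.9,0,-0.4,0,0,0,0],[0.9,0,-0.4,0,0,0,0],[0.9,0,-0.4,0,0,0,0],[0.9,0,-0.4,0,0,0,0],[0.9,0,-0.3,0,0,0,0]],
  ],
)

```text
clock: 8.83
position: [0.5902, -0.0257, 0.0699]
tool_rot: [-2.784, 1.054, -0.094]
contact_force: [0.3, 0.2, -0.2]
width: 0.0087
```

Call:
send_rows(
  plan=[
    [[0.9,0,-0.3,0,0,0,0],[0.9,0,-0.2,0,0,0,0],[0.9,0,-0.2,0,0,0,0],[0.9,0,-0.2,0,0,0,0],[0.9,0,-0.2,0,0,0,0],[0.9,0,-0.2,0,0,0,0],[0.9,0,-0.2,0,0,0,0],[0.9,0,-0.2,0,0,0,0]],
  ],
)

```text
clock: 9.5
position: [0.6006, -0.0137, 0.0727]
tool_rot: [-2.784, 1.054, -0.092]
contact_force: [-1.8, -2.6, 0.3]
width: 0.0084
```

```bash
python3 - <<'E'
from h import *
here();delta(60,-7,15)
cv2.imwrite("pics/w7.png",grab_frame("wrist")[:,:,::-1])
E
```

```text
t 9.5 gutter mm [33.9 -7.  15. ] F gut [-3.04 -0.38  0.87] w 0.0084 q [-0.12  0.46  1.8   0.2   0.79  0.47]
shift now-axes cm [ 0.   -2.61  0.  ] turn [ 0.0003 -0.0003 -0.0001] 0.0 shift tgt-axes cm [ 0.   -2.61  0.  ]
```

View pics/w7.png

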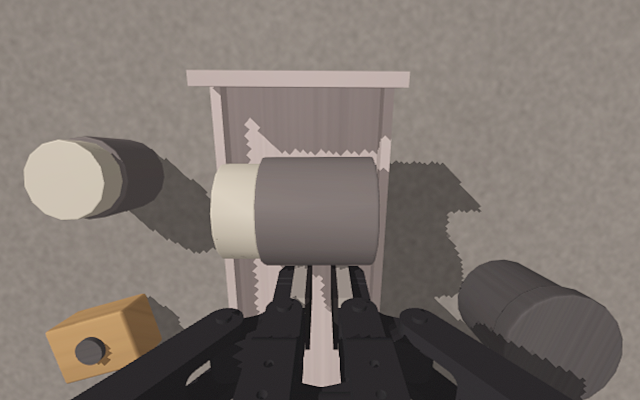

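Ridge contact is reached, at about 3 N. I'll go slowly from here.

Call:
send_rows(
  plan=[
    [[0.9,0,-0.15,0,0,0,0],[0.9,0,-0.15,0,0,0,0],[0.9,0,-0.15,0,0,0,0],[0.9,0,-0.15,0,0,0,0]],
  ],
)

```text
clock: 9.88
position: [0.605, -0.009, 0.0738]
tool_rot: [-2.783, 1.055, -0.094]
contact_force: [-0.8, -1.2, 0.2]
width: 0.0084
```

```bash
python3 - <<'E'
from h import *
here()
cv2.imwrite("pics/w8.png",grab_frame("wrist")[:,:,::-1])
E
```

```text
t 9.88 gutter mm [40.3 -7.1 15.1] F gut [-1.37 -0.18  0.45] w 0.0084 q [-0.11  0.46  1.79  0.2   0.79  0.48]
```

View pics/w8.png

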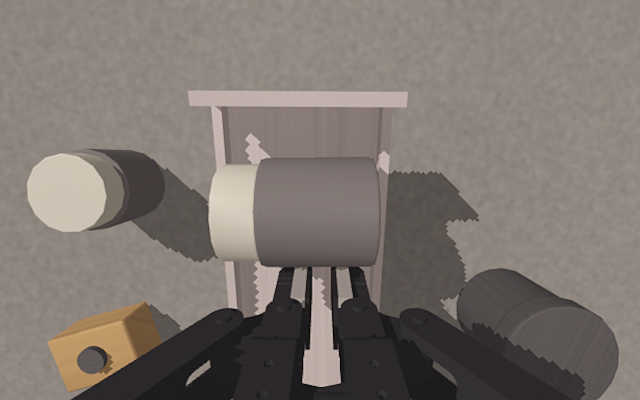

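Call:
send_rows(
  plan=[
    [[0.9,0,-0.12,0,0,0,0],[0.9,0,-0.12,0,0,0,0],[0.9,0,-0.12,0,0,0,0],[0.9,0,-0.12,0,0,0,0],[0.9,0,-0.12,0,0,0,0],[0.9,0,-0.12,0,0,0,0],[0.9,0,-0.12,0,0,0,0],[0.9,0,-0.12,0,0,0,0],[0.9,0,-0.12,0,0,0,0]],
  ],
)

```text
clock: 10.68
position: [0.612, -0.001, 0.0757]
tool_rot: [-2.783, 1.054, -0.093]
contact_force: [-0.1, -0.8, -0.4]
width: 0.0085
```

```bash
python3 - <<'E'
from h import *
here()
cv2.imwrite("pics/w9.png",grab_frame("wrist")[:,:,::-1])
E
```

```text
t 10.68 gutter mm [51.2 -7.1 15. ] F gut [-0.69 -0.46 -0.27] w 0.0085 q [-0.09  0.47  1.78  0.2   0.8   0.5 ]
```

View pics/w9.png

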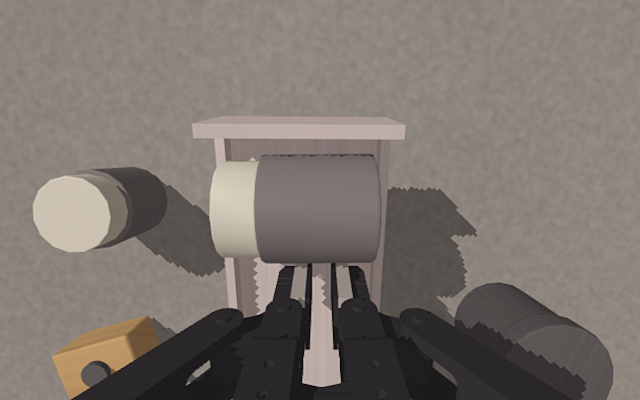

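Call:
send_rows(
  plan=[
    [[0.9,0,-0.1,0,0,0,0],[0.9,0,-0.1,0,0,0,0],[0.9,0,-0.1,0,0,0,0],[0.9,0,-0.1,0,0,0,0],[0.9,0,-0.1,0,0,0,0],[0.9,0,-0.1,0,0,0,0],[0.9,0,0,0,0,0,0],[0.9,0,0,0,0,0,0]],
  ],
)

```text
clock: 11.4
position: [0.6157, 0.0033, 0.0766]
tool_rot: [-2.784, 1.054, -0.093]
contact_force: [-0.1, -0.1, -0.2]
width: 0.0085
```

```bash
python3 - <<'E'
from h import *
here()
cv2.imwrite("pics/w10.png",grab_frame("wrist")[:,:,::-1])
E
```

```text
t 11.4 gutter mm [57.  -7.1 15. ] F gut [-0.12  0.01 -0.17] w 0.0085 q [-0.09  0.47  1.77  0.19  0.81  0.51]
```

View pics/w10.png

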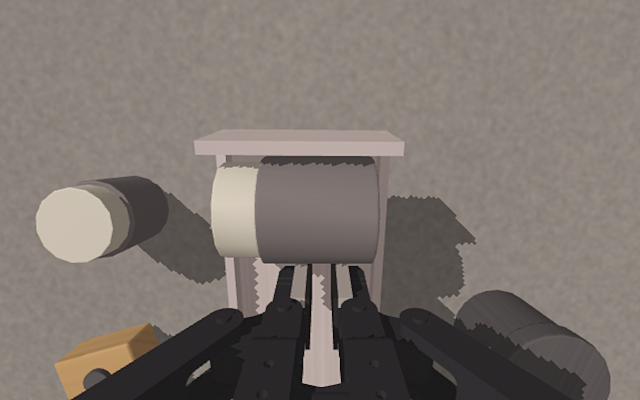

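Call:
send_rows(
  plan=[
    [[0.9,0,0.1,0,0,0,0],[0.9,0,0.1,0,0,0,0],[0.9,0,0.1,0,0,0,0],[0.9,0,0.1,0,0,0,0],[0.9,0,0,0,0,0,0],[0.9,0,0,0,0,0,0]],
  ],
)

```text
clock: 11.95
position: [0.6131, 0.0002, 0.076]
tool_rot: [-2.783, 1.055, -0.093]
contact_force: [0.3, -0.2, -0.4]
width: 0.0085
```

```bash
python3 - <<'E'
from h import *
here()
cv2.imwrite("pics/w11.png",grab_frame("wrist")[:,:,::-1])
E
```

```text
t 11.95 gutter mm [52.8 -7.1 15. ] F gut [ 0.01 -0.37 -0.4 ] w 0.0085 q [-0.09  0.47  1.77  0.2   0.8   0.5 ]
```

View pics/w11.png

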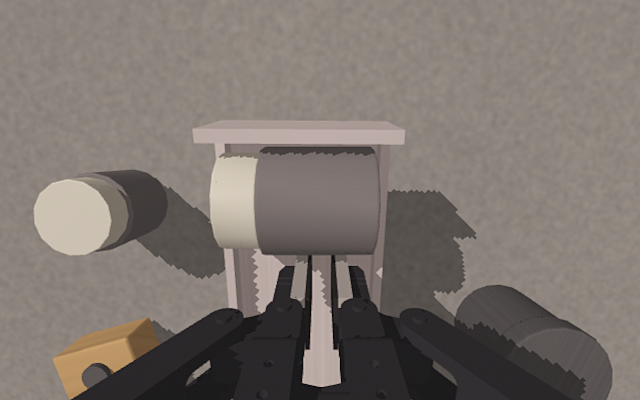

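The jar stays put as the fingers back off. I'll retreat further and then go up.

Call:
send_rows(
  plan=[
    [[0.9,0,0.4,0,0,0,0],[0.9,0,0.8,0,0,0,0],[0.9,0,0.8,0,0,0,0],[0.9,0,0.8,0,0,0,0],[0.9,0,0.8,-0.5,0,0,0],[0.9,0,0.8,-1,0,0,0],[0.9,0,0.8,-1.5,0,0,0],[0.9,0,0.8,-1.5,0,0,0],[0.9,0,0.5,-1.5,0,0,0],[0.9,0,0,-1.5,0,0,0]],
  ],
)

```text
clock: 12.83
position: [0.5608, -0.0587, 0.1398]
tool_rot: [-2.783, 1.056, -0.093]
contact_force: [-0.3, -0.1, 0.5]
width: 0.0083
```

Call:
send_rows(
  plan=[
    [[0.9,0,1.5,-1.5,0,0,0],[0.9,0,1.5,-1.5,0,0,0],[0.9,0,1.5,-1.5,0,0,0],[0.9,0,1.5,-1.5,0,0,0],[0.9,0,1.5,-1.5,0,0,0],[0.9,0,1.5,-1.5,0,0,0],[0.9,0,1.5,0,0,0,0],[0.9,0,1.5,0,0,0,0],[0.9,0,0,0,0,0,0],[0.9,0,0,0,0,0,0]],
  ],
)

```text
clock: 13.67
position: [0.4728, -0.1582, 0.207]
tool_rot: [-2.782, 1.057, -0.095]
contact_force: [-0.3, 0.1, 0.4]
width: 0.0084
```

```bash
python3 - <<'E'
from h import *
here()
a=grab_frame("side");b=grab_frame("top")
cv2.imwrite("pics/s12.png",cv2.resize(a[100:350,200:500,::-1],None,fx=2,fy=2,interpolation=cv2.INTER_CUBIC))
cv2.imwrite("pics/t12.png",cv2.resize(b[100:260,250:450,::-1],None,fx=3.75,fy=3.75,interpolation=cv2.INTER_CUBIC))
print([(n,((proj(n,tw(v,[[.092,0,.044],[.092,30e-3,.022],[.092,-30e-3,.022]]))-o)*s).round()) for n,o,s in(("side",[200,100],2),("top",[250,100],3.75))])
E
```

```text
t 13.67 gutter mm [-132.8   -6.9  180.8] F gut [-0.01  0.29  0.44] w 0.0084 q [-0.45  0.19  1.82  0.19  1.09  0.19]
[('side', array([[327., 153.],
       [289., 164.],
       [366., 183.]])), ('top', array([[223., 162.],
       [173., 215.],
       [260., 113.]]))]
```

View pics/s12.png

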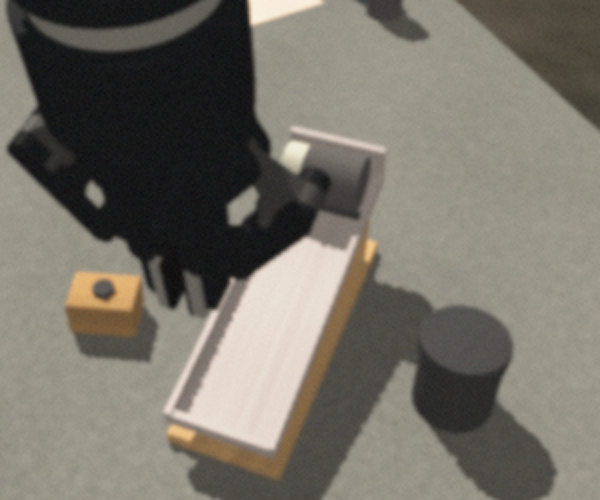

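View pics/t12.png

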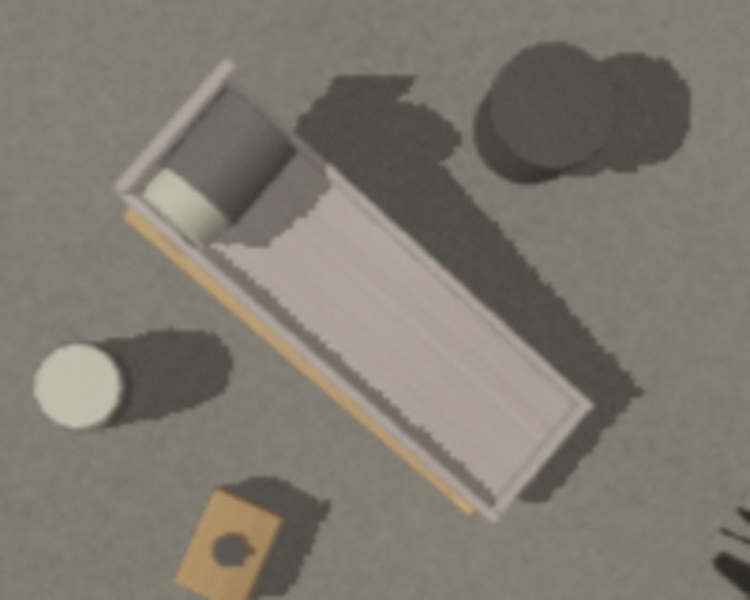

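The jar sits against the end stop, covering the ridge. In the top crop it is centred at about (220,165), which matches the predicted seat, and the bystanders sit at the same pixels as before.

```bash
python3 -c "
from station import manip
print(manip.sign_off())"
```

```text
the job is handed in; nothing more can be done
None
```

The jar is over the ridge and resting in the place between the ridge and the end stop. I handed the job in at about 13.8 s.

- **Push:** I pushed it slowly up the gutter with the nearly closed fingertips low behind the body. The highest force I read was about 3 N, at the ridge. I slowed to about 1 mm per row there and kept pushing until it was over.
- **Jar stays put:** When I backed the fingers off 4 mm the jar did not follow. After the arm was well clear, the top picture showed it square against the end stop, where the model predicts for a centre at x = 92 mm.
- **Bystanders:** In the last top picture the spare jar, block and tin are at the same pixels as at the start.
- **Off plan:** While I lowered the fingers behind the jar, one move fell about 34 mm short and drifted 2 mm sideways. I corrected that before touching the jar. In the last side picture the gripper partly hid the jar, so that check rests mainly on the top view.

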